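# Scoop the malachite nodule out of the chute tray and leave it to drain

### The job

Take the draining scoop by its upright handle and, without the gripper touching the malachite nodule, work the nodule into whichever of the tray's two corners on the robot's side you like, using the corner as a backstop to run the scoop right under it. Carry it out in the scoop and set the scoop down level on the bare part of the drying rack, next to the jar, with the nodule still in it, then let go. Leave the jar and everything else on the bench where it is.

Things in the scene. Friction and masses are not known exactly. Their poses are not given: they have to be found in the camera images.
- scoop: Loose aluminium draining scoop, 0.26 kg: flat pan 90 long (x) x 100 wide (y), floor 2.5 thick, front open; side cheeks 3 thick, 32 high (18 in the front 30, ending 3 short of the lip); rear wall 42 high. Upright dark-wood handle behind the rear wall. Origin: centre of the pan's underside, x towards the lip, z up. Pan wet, handle dry. Flat on the 18 mm thick fir board, left or right of the tray.
- scoop_grip (a point): Grip point on the scoop's handle, at scoop x = -54, 105 mm above the underside. The handle is 18 mm thick along scoop x (-63 to -45), 36 mm wide along y, and stands from 4 to 130 mm above the underside. Axes as the scoop's.
- scoop_lip (a point): Middle of the scoop's front lower edge (scoop x = +45, z = 0). Axes as the scoop's.
- nodule: Loose lumpy green malachite nodule of rounded bulges, wet and slippery (friction about 0.4 in tray and scoop), about 70 x 60 x 50 high, about 0.18 to 0.37 kg. Origin: centre of its underside as it first lies in the tray. It starts anywhere in the tray from x = -50 to +30 and y = -90 to +90 mm, any yaw.
- nodule_center (a point): Middle of the nodule, 24 mm above its underside as it first lies.
- tray: Fixed open rectangular grey plastic tray, inside 180 (x) x 320 (y), walls 6 thick, rim 45 above its underside, floor 5 thick. Its -x wall is on the robot's side. A chute comes down to the middle of its +x wall. Origin: centre of the underside, lying on the 18 mm thick fir board; z up. Only position and yaw vary.
- tray_floor (a point): Centre of the tray's inner floor, 5 mm above its underside. Axes as the tray's. The aluminium chute, 110 wide, has side flanges 20 high; its floor ends at tray x = +93, 57 above the underside, the flange tops at x = +80, 76 above it; it rises away from the robot at 35 degrees.
- corner_left (a point): Inner corner of the tray at floor level on the robot's side, at tray x = -90, y = +160 mm.
- corner_right (a point): Inner corner of the tray at floor level on the robot's side, at tray x = -90, y = -160 mm.
- rack: Fixed drying rack of seven 6 mm steel rods, 260 long (x) x 126 wide (y), rod tops 45 mm above its foot, no raised rim, on the fir board beside the tray, on the other side from the scoop. Origin: on the board under its centre. The jar stands on its +x end (away from the robot); from x = -130 to about +35 mm it is bare.
- rack_top (a point): Centre of the rack at the height of the rod tops, 45 mm above its foot. Axes as the rack's.
- jar: Bystander: frosted glass jar standing upside down on the rack's +x end, 72 mm diameter, 100 high, loose. Origin: centre of its underside.
- rubber_lid: Bystander: black rubber lid, 84 mm diameter, 18 high, on the board on the robot's side of the tray. Origin: centre of its underside.
- grit_bottle: Bystander: bottle 56 mm diameter, 130 high. Origin: centre of its underside.
- polish_can: Bystander: can 68 mm diameter, 100 high. Origin: centre of its underside.
- brush: Bystander: brush 160 mm long lying on the board. Origin: under its middle.
- media_cup: Bystander: white ceramic cup 80 mm diameter, 80 high. Origin: centre of its underside.
- slab: Bystander: marble slab 90 x 60 x 22 mm. Origin: centre of its underside.
Mind the look-alikes: they are no part of the job. What is shaped like the scoop but blue is not meant. There is more than one size of the nodule; the one meant has the size given above.

How it is judged (in metres and radians):
On the way:
1. the nodule is on the pan, backed into a robot-side corner of the tray (its middle within 90 mm of the near wall and 75 of the end wall, the lip's middle within 70 of the near wall) (x of nodule_center in the frame of scoop between -0.045 and 0.04 m and y of nodule_center in the frame of scoop between -0.045 and 0.045 m and z of nodule_center in the frame of scoop between 0.012 and 0.055 m and x of nodule_center in the frame of tray below 0 m and x of scoop_lip in the frame of tray below -0.02 m and z of nodule_center in the frame of tray below 0.06 m and (y of nodule_center in the frame of tray above 0.085 m or y of nodule_center in the frame of tray below -0.085 m)), for 0.1 s.
At the end, for the whole second after the job is handed in: The scoop stands level (within 5 degrees) on the rack's rods (origin 38 to 52 mm above the rack's foot, within 125 mm of the rack's centre along it and 60 mm across), with the nodule's middle over the pan (5 mm or more inside the lip), both at rest (x of nodule_center in the frame of scoop between -0.045 and 0.04 m and y of nodule_center in the frame of scoop between -0.045 and 0.045 m and z of nodule_center in the frame of scoop between 0.012 and 0.055 m and angle between scoop's own z axis and vertical below 0.09 rad and z of scoop in the frame of rack between 0.038 and 0.052 m and x of scoop in the frame of rack between -0.125 and 0.125 m and y of scoop in the frame of rack between -0.06 and 0.06 m and linear speed of scoop below 0.02 m/s and linear speed of nodule below 0.03 m/s); the robot touches nothing.
It fails at once if the gripper touches the nodule (contact force between the fingers and nodule above 0.5 N).
It fails at once if the jar is shifted more than 30 mm (distance of jar from where it was at the start of the episode above 0.03 m).
It fails at once if another bystander is shifted more than 30 mm (distance of any of rubber_lid, grit_bottle, polish_can, brush, media_cup, slab from where it was at the start of the episode above 0.03 m).
It also fails if it takes over 54 s, if anything falls off the work surface, if the arm or the gripper's body presses on something with over 40 N, if the wrist force passes 120 N, or if a joint passes its speed limit or range.

### The arm

A 7-joint arm with a two-finger parallel gripper is mounted at the origin on the work surface. World frame = base frame: x ahead of the robot, y to its left, z up, the work surface at z = 0. Lengths are in m, angles in degrees, forces in N, time in s.
With the tool pointing down it reaches from about 0.425 to 0.975 m from the base axis. Payload 16.7 kg.
Tool frame: the origin (TCP) lies at the very end of the fingers, on their centre line; the grasp point (between the pads) lies 19 mm behind it; z points along the fingers, y is the line along which they close (so a half turn about z gives the same grasp; the last joint's range is limited). The gripper opens to 85 mm and grips with 20 to 120 N. Pads are 22 mm wide; open, the fingers measure 114 mm over their backs; the gripper's body (76 mm by 85 mm) begins 54 mm behind the grasp point. The pads swing forward as they close: fully open they stand 13 mm farther back than shut.
Start: joints at [55.147, 24.414, 4.234, 92.017, -1.954, 63.644, -3.845], TCP at [0.299, -0.605, 0.231] pointing down, gripper open.
Joint ranges: [-163.25, 163.25], [-28.42, 122.38], [-70.27, 78.77], [12.13, 141.07], [-58.53, 238.53], [9.26, 117.41], [-156.51, 156.51]. Speed limits (degrees/s): [108.29, 108.29, 136.94, 136.94, 172.46, 172.46, 172.46].

### API

Orientations are given as [roll, pitch, yaw] about the fixed x, y, z axes, in that order (R = Rz(yaw) Ry(pitch) Rx(roll)).
In Python, from rig import * gives the robot as it stands.
- The arm moves only by the tool move_arm, never from a script. Its argument "targets" is a list of rows, each an object with "hand": the finger opening in m, from 0 to 0.0854; "linear": the shift along the tool's x, y, z in m, a list of three; "delta_rot": the turn, a rotation vector about the tool's x, y, z in rad, a list of three. A call has 1 to 20 rows; each row is the pose to reach, as a shift and turn from the pose commanded when the call began, along the tool's axes at that moment; what a row does not reach only later rows make up. A row lasts 1/8 s, in which the tool goes at most 62.5 mm and 10.7 degrees, less where a joint would pass 70% of its speed; a pose out of reach is approached as far as the arm can. A call with a gripper value outside its range is refused whole. The fingers move at their own pace and stop on an object; the grip force is fixed at half the most. Time passes only in rows, so rows that repeat a pose let the fingers close. It gives the time, the measured TCP pose, the force, the opening and the grip force at its end, in the units of the state.
- observe(): the state, without advancing time (a new reading comes with each control period).
- grab_frame(name): name is "scene" or "top" or "wrist"; returns the picture (384x512x3 uint8, red, green, blue); there is no depth.
- get_calibration(name): a dict with "vertical_fov" (degrees; the focal length in pixels is half the picture's height over the tangent of half this angle, whatever the lens; pixels are square), "cx", "cy" (the principal point, pixels), "rvec" (rotation vector, rad) and "tvec" (3), from world to camera coordinates, as OpenCV has them. Camera axes: x right, y down, z forward; pixel columns grow to the right and rows downward; lengths in m; the calibration is good to about 2 mm. The wrist camera is an equidistant fisheye: a pixel r from the principal point sees the ray r / f radians off the axis. A picture is of the moment at which its call begins: read the wrist's pose just before it. get_calibration takes no time and is no camera call; for the wrist camera it gives the pose at the moment of the call.
- close_job(): hands the job in; it is judged then, once.
The state is a dict: "clock": time; "joints": joint angles; "qd": joint speeds; "tau": joint torques, N m; "tool_pos": TCP position; "tool_rot": TCP orientation; "contact_force": force on the tool from outside, world axes, zero at the start; "torque": the same for the moment, N m; "width": finger opening in m; "grasp_force": force on a finger pad.
Only numpy, scipy, OpenCV 4.12 (cv2) and the standard library are available. Lean on these libraries where they do the work, as an engineer would, in place of code of your own. Each camera call takes 0.05 s, during which the arm holds its last target. There are 200 camera calls.

## Working session

There is one attempt and no reset: what is moved stays moved. The work goes in short steps, Python scripts to look and compute and a tool call to move; the robot and the scene stay as the last step left them, time stands still between calls to the robot, and variables do not carry over. Pictures are saved under pics/ and viewed, at most 13 in all, crops included, and the job is handed in when it is done.

Besides the shell and the picture viewer there is one more tool, called after "Emit:" by a JSON object that holds its "method" and its "body". move_arm: Moves the arm, as the interface text tells. Its arguments: {"type":"object","properties":{"targets":{"type":"array"}},"required":["targets"]}

```bash
mkdir -p pics; ls; python3 - <<'E'
from rig import *
import cv2,numpy as np
a=grab_frame("scene");b=grab_frame("top")
cv2.imwrite("pics/scene.png",a[:,:,::-1]);cv2.imwrite("pics/top.png",b[:,:,::-1])
for n in("scene","top","wrist"):print(n,get_calibration(n))
print(observe())
E
```

```text
pics
scene {'vertical_fov': 45.34930036721853, 'cx': 255.84320405857716, 'cy': 182.0643098743377, 'rvec': array([ 2.16905499,  1.07494228, -0.46060132]), 'tvec': array([-0.34107308, -0.218153  ,  1.87242859])}
top {'vertical_fov': 55.8748984549434, 'cx': 256.836230528118, 'cy': 193.6898894009283, 'rvec': array([ 2.12994756, -2.16560312,  0.18764675]), 'tvec': array([0.00744382, 0.51906132, 1.15241295])}
wrist {'vertical_fov': 65.70646984690485, 'cx': 261.02820606182115, 'cy': 186.784994390025, 'rvec': array([-2.46329033,  1.53029377,  0.21252085]), 'tvec': array([-0.67503157, -0.03610857,  0.37854428])}
{'clock': 0.1, 'joints': array([55.14639544, 24.44690351,  4.22973257, 92.04837648, -1.95464857,
       63.64476107, -3.84434384]), 'qd': array([-0.00137133, -0.1250444 ,  0.05563998, -0.06516257, -0.00488055,
       -0.05923046, -0.15986905]), 'tau': array([ 1.00290310e-02, -9.51527739e+01,  3.77225876e+00, -4.64399385e+01,
        1.98068266e-02,  6.54583069e-03,  1.58876123e-04]), 'tool_pos': array([ 0.29877561, -0.60485525,  0.23067151]), 'tool_rot': array([-1.79932123e+02,  3.33176684e-03,  2.62874653e+01]), 'contact_force': array([-0.47115497,  0.13585353,  0.3248553 ]), 'torque': array([ 0.01086358, -0.00715757, -0.02906464]), 'grasp_force': 0.0, 'width': 0.08575757274068851}
```

View pics/top.png

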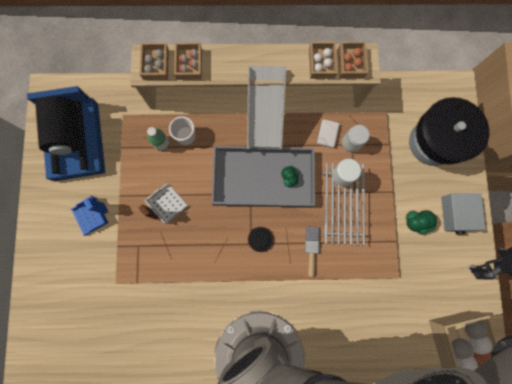

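View pics/scene.png

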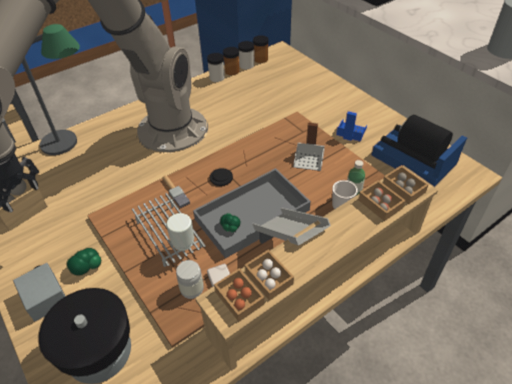

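Top picture: candidates for the scoop are the aluminium one at (166,203), on the left of the tray, and a blue look-alike at (90,215). Candidates for the nodule are the one in the tray at (290,176) and a bigger one outside at (421,221). I choose the aluminium scoop and the nodule in the tray. The rack is at (346,205), the jar at (348,173), the lid at (261,239) and the brush at (312,250). Next I check this in close crops.

```bash
python3 - <<'E'
import cv2,numpy as np
b=cv2.imread("pics/top.png")
A=cv2.resize(b[135:220,205:325],None,fx=5,fy=5,interpolation=cv2.INTER_CUBIC) #600x425
S=cv2.resize(b[175:230,130:200],None,fx=10,fy=10,interpolation=cv2.INTER_CUBIC) #700x550
for im,x0,y0,k in((A,205,135,5),(S,130,175,10)):
  for c in range(x0,x0+im.shape[1]//k,10):
    cv2.putText(im,str(c),((c-x0)*k,10),0,.35,(255,255,255),1);cv2.line(im,((c-x0)*k,12),((c-x0)*k,20),(255,255,255),1)
  for r in range(y0,y0+im.shape[0]//k,5):
    cv2.putText(im,str(r),(0,(r-y0)*k+4),0,.35,(255,255,255),1);cv2.line(im,(24,(r-y0)*k),(32,(r-y0)*k),(255,255,255),1)
cv2.imwrite("pics/A.png",A);cv2.imwrite("pics/S.png",S)
E
```

```text
(no output)
```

View pics/A.png

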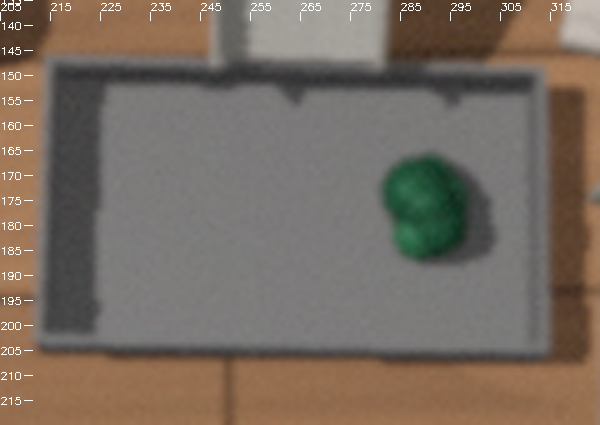

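View pics/S.png

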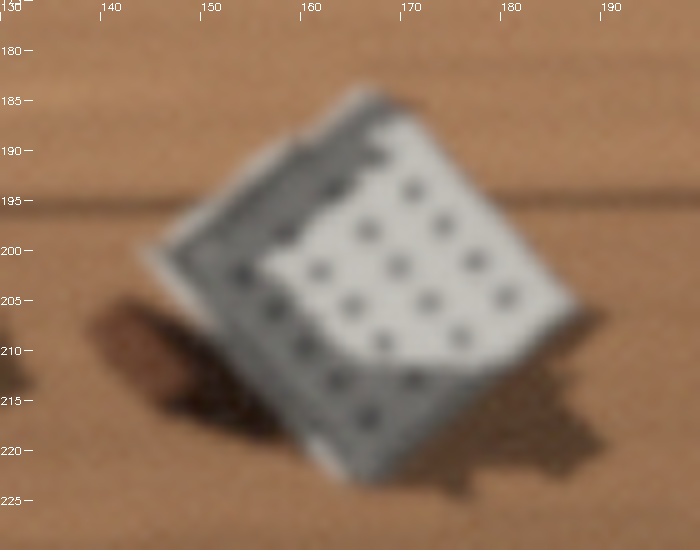

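```bash
cat > h.py <<'E'
from rig import *
import cv2,numpy as np
from scipy.optimize import least_squares
from scipy.spatial.transform import Rotation as R
C=get_calibration("top");f=192/np.tan(np.radians(C["vertical_fov"]/2))
K=np.array([[f,0,C["cx"]],[0,f,C["cy"]],[0,0,1]])
def proj(P): return cv2.projectPoints(np.array(P,float),C["rvec"],C["tvec"],K,None)[0][:,0]
def unproj(uv,z):
    M=cv2.Rodrigues(C["rvec"])[0];d=M.T@np.linalg.inv(K)@[*uv,1];o=-M.T@C["tvec"];return o+d*(z-o[2])/d[2]
def fit(pts,px,x0):
    pts=np.array(pts,float)
    def g(p):
        c,s=np.cos(p[2]),np.sin(p[2]);Q=pts@np.array([[c,s,0],[-s,c,0],[0,0,1]])+[p[0],p[1],0];return (proj(Q)-px).ravel()
    r=least_squares(g,x0);return r.x,np.abs(r.fun).max()
E
python3 - <<'E'
from h import *
np.set_printoptions(precision=4,suppress=True)
t=fit([[.096,.166,.063],[.096,-.166,.063],[-.096,-.166,.063],[-.096,.166,.063]],np.array([[214,147],[314,149],[315,206],[212.5,205]]),[.5,0,0]);print("tray",t,np.degrees(t[0][2]))
z=.018
s=fit([[.045,.047,z+.002],[.045,-.05,z+.002],[-.045,.05,z+.042],[-.045,-.05,z+.042],[-.054,0,z+.13]],np.array([[170.5,186.5],[188,205.5],[144.5,200],[164.5,223.5],[142.8,208.5]]),[.45,.25,-.6]);print("scoop",s,np.degrees(s[0][2]))
print("nodule",unproj((289.5,176.5),.045))
print("rack corners",[unproj(p,.063) for p in((326,165),(324.5,244),(367,244),(366,165))])
print("jar",unproj((348,170),.163),"lid",unproj((261,239),.036))
print("brush",unproj((313,230),.03),unproj((311,275),.03))
E
```

```text
tray (array([ 0.5724, -0.0251, -0.0284]), np.float64(0.41262084508827)) -1.6260672736571509
scoop (array([ 0.4927,  0.2943, -0.8832]), np.float64(1.8639480997797762)) -50.60438556547871
nodule [ 0.5744 -0.1104  0.045 ]
rack corners [array([ 0.6075, -0.2296,  0.063 ]), array([ 0.3507, -0.2126,  0.063 ]), array([ 0.3483, -0.3481,  0.063 ]), array([ 0.6057, -0.3617,  0.063 ])]
jar [ 0.5675 -0.2733  0.163 ] lid [ 0.3708 -0.0121  0.036 ]
brush [ 0.3974 -0.1835  0.03  ] [ 0.2532 -0.171   0.03  ]
```

The close crops confirm the choice: the aluminium pan has its lip at (171,187)–(188,205) and its handle at (143,209). The nodule in the tray covers (281–298, 166–187), which fits 65 x 55 mm. I'll use the right corner and first look from above the scoop with the wrist camera.

```bash
cat >> h.py <<'E'
def tool(): 
    o=observe();return np.array(o["tool_pos"]),R.from_euler("xyz",o["tool_rot"],degrees=True)
def go(pos,rpy):
    p,r=tool();t=R.from_euler("xyz",rpy,degrees=True)
    print("lin",np.round(r.inv().apply(np.array(pos)-p),4),"rot",np.round((r.inv()*t).as_rotvec(),4))
E
python3 - <<'E'
from h import *
go([.52,-.2,.30],[180,0,39.4]);go([.458,.336,.27],[180,0,39.4])
E
```

```text
lin [ 0.3776 -0.2651 -0.069 ] rot [-1.200e-03 -1.000e-04 -2.289e-01]
lin [ 0.5594 -0.7731 -0.0384] rot [-1.200e-03 -1.000e-04 -2.289e-01]
```

Emit:
{"method": "move_arm", "body": {"targets": [{"hand":0.085,"linear":[0.378,-0.265,-0.069],"delta_rot":[0,0,-0.229]},{"hand":0.085,"linear":[0.378,-0.265,-0.069],"delta_rot":[0,0,-0.229]},{"hand":0.085,"linear":[0.378,-0.265,-0.069],"delta_rot":[0,0,-0.229]},{"hand":0.085,"linear":[0.378,-0.265,-0.069],"delta_rot":[0,0,-0.229]},{"hand":0.085,"linear":[0.378,-0.265,-0.069],"delta_rot":[0,0,-0.229]},{"hand":0.085,"linear":[0.378,-0.265,-0.069],"delta_rot":[0,0,-0.229]},{"hand":0.085,"linear":[0.378,-0.265,-0.069],"delta_rot":[0,0,-0.229]},{"hand":0.085,"linear":[0.378,-0.265,-0.069],"delta_rot":[0,0,-0.229]},{"hand":0.085,"linear":[0.559,-0.773,-0.04],"delta_rot":[0,0,-0.229]},{"hand":0.085,"linear":[0.559,-0.773,-0.04],"delta_rot":[0,0,-0.229]},{"hand":0.085,"linear":[0.559,-0.773,-0.04],"delta_rot":[0,0,-0.229]},{"hand":0.085,"linear":[0.559,-0.773,-0.04],"delta_rot":[0,0,-0.229]},{"hand":0.085,"linear":[0.559,-0.773,-0.04],"delta_rot":[0,0,-0.229]},{"hand":0.085,"linear":[0.559,-0.773,-0.04],"delta_rot":[0,0,-0.229]},{"hand":0.085,"linear":[0.559,-0.773,-0.04],"delta_rot":[0,0,-0.229]},{"hand":0.085,"linear":[0.559,-0.773,-0.04],"delta_rot":[0,0,-0.229]},{"hand":0.085,"linear":[0.559,-0.773,-0.04],"delta_rot":[0,0,-0.229]},{"hand":0.085,"linear":[0.559,-0.773,-0.04],"delta_rot":[0,0,-0.229]},{"hand":0.085,"linear":[0.559,-0.773,-0.04],"delta_rot":[0,0,-0.229]},{"hand":0.085,"linear":[0.559,-0.773,-0.04],"delta_rot":[0,0,-0.229]}]}}

```text
clock: 2.6
tool_pos: [0.4583, 0.3341, 0.2714]
tool_rot: [180.0, 0.0, 39.3]
contact_force: [-0.4, -0.5, 0.3]
width: 0.0852
grasp_force: 0.0
```

```bash
python3 - <<'E'
from h import *
c=get_calibration("wrist");a=grab_frame("wrist")
import pickle;pickle.dump(c,open("w1.pkl","wb"))
im=cv2.resize(a[:,:,::-1],(768,576),interpolation=cv2.INTER_CUBIC)
for x in range(0,512,50):cv2.putText(im,str(x),(int(x*1.5),10),0,.35,(255,255,255),1);cv2.line(im,(int(x*1.5),12),(int(x*1.5),18),(255,255,255),1)
for y in range(0,384,50):cv2.putText(im,str(y),(0,int(y*1.5)),0,.35,(255,255,255),1);cv2.line(im,(24,int(y*1.5)),(30,int(y*1.5)),(255,255,255),1)
cv2.imwrite("pics/w1.png",im)
print(observe()["tool_pos"],observe()["clock"])
E
```

```text
[0.45830972 0.33427366 0.27147501] 2.65
```

View pics/w1.png

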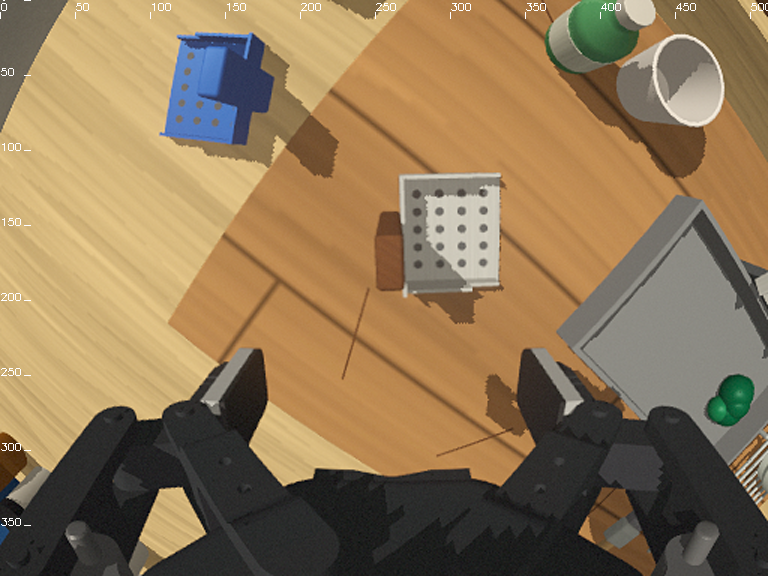

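The wrist picture shows the aluminium scoop (lip at column 333, rear wall top (267,117)–(270,198), handle top face (250–269, 157–194)). The blue one lies upper left at (145,60), the nodule at (487,267).

```bash
cat >> h.py <<'E'
def fish(P,c):
    Q=np.array(P,float)@cv2.Rodrigues(np.array(c["rvec"]))[0].T+c["tvec"]
    f=192/np.tan(np.radians(c["vertical_fov"]/2));rr=np.hypot(Q[:,0],Q[:,1]);th=np.arctan2(rr,Q[:,2])
    return np.c_[c["cx"]+f*th*Q[:,0]/rr,c["cy"]+f*th*Q[:,1]/rr]
def fitw(pts,px,c,x0):
    pts=np.array(pts,float)
    def g(p):
        co,s=np.cos(p[2]),np.sin(p[2]);return (fish(pts@np.array([[co,s,0],[-s,co,0],[0,0,1]])+[p[0],p[1],0],c)-px).ravel()
    r=least_squares(g,x0,loss="soft_l1");return r.x,np.degrees(r.x[2]),np.round(g(r.x).reshape(-1,2),1)
def locw(px,c,z):
    return least_squares(lambda p:(fish([[p[0],p[1],z]],c)-px).ravel(),[.5,0]).x
E
python3 - <<'E'
from h import *
import pickle;c=pickle.load(open("w1.pkl","rb"));np.set_printoptions(precision=4,suppress=True)
z=.018
print(fitw([[-.063,.018,z+.13],[-.045,.018,z+.13],[-.063,-.018,z+.13],[-.045,-.018,z+.13],[-.045,.05,z+.042],[-.045,-.05,z+.042],[.045,-.05,z+.0025]],
 np.array([[375.5,236],[402,235],[377,291],[404,290],[400.5,175],[406,297],[500,287]])/1.5,c,[.49,.29,-.88]))
print("nodule",locw(np.array([731,400])/1.5,c,.045))
# tray rim corners outer TL, BL
print("rim",locw(np.array([558,332])/1.5,c,.063),locw(np.array([682,195])/1.5,c,.063))
E
```

```text
(array([ 0.4962,  0.2955, -0.8594]), np.float64(-49.23972237045693), array([[-0.4, -0.5],
       [ 1.8, -0.3],
       [-0. ,  0.7],
       [ 1.1,  0.9],
       [-0. ,  0.5],
       [-2. , -0.2],
       [-1.6, -4. ]]))
nodule [ 0.5776 -0.1123]
rim [0.4917 0.168 ] [0.6658 0.1594]
```

```bash
python3 - <<'E'
from h import *
import pickle;c=pickle.load(open("w1.pkl","rb"));np.set_printoptions(precision=4,suppress=True)
z=.018
print(fitw([[-.063,.018,z+.13],[-.045,.018,z+.13],[-.063,-.018,z+.13],[-.045,-.018,z+.13],[-.045,.05,z+.042],[-.045,-.05,z+.042]],
 np.array([[375.5,236],[402,235],[377,291],[404,290],[400.5,175],[406,297]])/1.5,c,[.49,.29,-.88])[:2])
print("base",locw(np.array([558,332])/1.5,c,.018),locw(np.array([682,195])/1.5,c,.018),"rim",locw(np.array([575,345])/1.5,c,.063),locw(np.array([703,203])/1.5,c,.063))
go([.461,.3364,.101],[180,0,40.7])
E
```

```text
(array([ 0.4967,  0.2961, -0.8478]), np.float64(-48.57736026327484))
base [0.4892 0.1412] [0.6856 0.1315] rim [0.4933 0.1447] [0.6791 0.1346]
lin [ 0.0034 -0.      0.1705] rot [ 0.0005 -0.0001 -0.0244]
```

Emit:
{"method": "move_arm", "body": {"targets": [{"hand":0.085,"linear":[0.003,0,0.06],"delta_rot":[0,0,-0.033]},{"hand":0.085,"linear":[0.003,0,0.12],"delta_rot":[0,0,-0.033]},{"hand":0.085,"linear":[0.003,0,0.15],"delta_rot":[0,0,-0.033]},{"hand":0.085,"linear":[0.003,0,0.17],"delta_rot":[0,0,-0.033]},{"hand":0.085,"linear":[0.003,0,0.17],"delta_rot":[0,0,-0.033]},{"hand":0.0,"linear":[0.003,0,0.17],"delta_rot":[0,0,-0.033]},{"hand":0.0,"linear":[0.003,0,0.17],"delta_rot":[0,0,-0.033]},{"hand":0.0,"linear":[0.003,0,0.17],"delta_rot":[0,0,-0.033]},{"hand":0.0,"linear":[0.003,0,0.17],"delta_rot":[0,0,-0.033]},{"hand":0.0,"linear":[0.003,0,0.17],"delta_rot":[0,0,-0.033]},{"hand":0.0,"linear":[0.003,0,0.17],"delta_rot":[0,0,-0.033]},{"hand":0.0,"linear":[0.003,0,0.17],"delta_rot":[0,0,-0.033]}]}}

```text
clock: 4.15
tool_pos: [0.4603, 0.3376, 0.1019]
tool_rot: [180.0, -0.0, 41.3]
contact_force: [-1.9, -0.3, 6.5]
width: 0.0171
grasp_force: 59.2
```

```bash
python3 - <<'E'
from h import *
go([.4603,.3376,.185],[180,0,41.3]);go([.58,.045,.185],[180,0,-1.6])
E
```

```text
lin [ 0.     -0.     -0.0831] rot [ 0.0001 -0.0008 -0.    ]
lin [-0.1031  0.2988 -0.0831] rot [-2.000e-04 -8.000e-04  7.487e-01]
```

Emit:
{"method": "move_arm", "body": {"targets": [{"hand":0.0,"linear":[0,0,-0.03],"delta_rot":[0,0,0]},{"hand":0.0,"linear":[0,0,-0.06],"delta_rot":[0,0,0]},{"hand":0.0,"linear":[0,0,-0.083],"delta_rot":[0,0,0]},{"hand":0.0,"linear":[-0.01,0.03,-0.083],"delta_rot":[0,0,0.075]},{"hand":0.0,"linear":[-0.02,0.06,-0.083],"delta_rot":[0,0,0.15]},{"hand":0.0,"linear":[-0.03,0.09,-0.083],"delta_rot":[0,0,0.225]},{"hand":0.0,"linear":[-0.041,0.12,-0.083],"delta_rot":[0,0,0.3]},{"hand":0.0,"linear":[-0.052,0.15,-0.083],"delta_rot":[0,0,0.375]},{"hand":0.0,"linear":[-0.062,0.18,-0.083],"delta_rot":[0,0,0.45]},{"hand":0.0,"linear":[-0.072,0.21,-0.083],"delta_rot":[0,0,0.525]},{"hand":0.0,"linear":[-0.083,0.24,-0.083],"delta_rot":[0,0,0.6]},{"hand":0.0,"linear":[-0.093,0.27,-0.083],"delta_rot":[0,0,0.675]},{"hand":0.0,"linear":[-0.103,0.299,-0.083],"delta_rot":[0,0,0.749]},{"hand":0.0,"linear":[-0.103,0.299,-0.083],"delta_rot":[0,0,0.749]},{"hand":0.0,"linear":[-0.103,0.299,-0.083],"delta_rot":[0,0,0.749]}]}}

```text
clock: 6.02
tool_pos: [0.5801, 0.0448, 0.1842]
tool_rot: [-180.0, 0.0, -1.6]
contact_force: [0.8, 0.5, -2.5]
width: 0.017
grasp_force: 59.3
```

```bash
python3 - <<'E'
from h import *
c=get_calibration("wrist");a=grab_frame("wrist")
import pickle;pickle.dump(c,open("w2.pkl","wb"))
im=cv2.resize(a[:,:,::-1],(768,576),interpolation=cv2.INTER_CUBIC)
cv2.imwrite("pics/w2.png",im)
o=observe();print(o["tool_pos"],o["tool_rot"],o["width"],o["clock"])
E
```

```text
[0.58000635 0.04529091 0.18428715] [-1.79973344e+02  1.16938838e-02 -1.58555309e+00] 0.0174304196224323 6.075
```

View pics/w2.png

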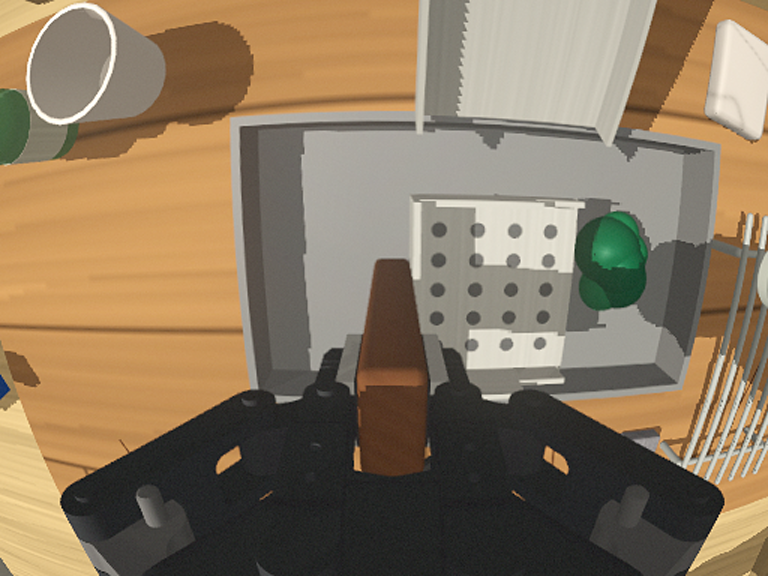

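The wrist picture shows the scoop held level over the tray, with outer rim corners at about (232,118), (719,146) and (682,390) and the nodule at (613,262), all in 1.5x pixels. The lip is still short of the nodule.

```bash
python3 - <<'E'
from h import *
import pickle;c=pickle.load(open("w2.pkl","rb"));np.set_printoptions(precision=4,suppress=True)
t=fitw([[.096,.166,.063],[.096,-.166,.063],[-.096,-.166,.063]],np.array([[232,118],[719,146],[682,390]])/1.5,c,[.57,-.02,-.03]);print(t)
print(fish([[.5724+.0047*0-.0,0,0]],c)*1.5)
for p in((613,262),):print(locw(np.array(p)/1.5,c,.045))
print("extremes", [locw(np.array(p)/1.5,c,.045) for p in((620,210),(612,311),(574,250),(648,260))])
# scoop: lip corners at height
s=[.58,.0453];y=np.radians(-91.6)
M=np.array([[np.cos(y),-np.sin(y)],[np.sin(y),np.cos(y)]])
o=np.array(s)-M@[-.054,0];zz=.1843-.0839;print("origin",o)
for q in([.045,.05,.0025],[.045,-.05,.0025],[-.045,.05,.042],[-.045,-.05,.042]):
  w=o+M@q[:2];print(q,fish([[*w,zz+q[2]]],c)*1.5)
E
```

```text
(array([ 0.5771, -0.0242, -0.0356]), np.float64(-2.037595628965681), array([[-0.1,  0.2],
       [ 1.1, -0.3],
       [-0.6,  0. ]]))
[[449.9768 258.0425]]
[ 0.5779 -0.1131]
extremes [array([ 0.6151, -0.1158]), array([ 0.5408, -0.1169]), array([ 0.5869, -0.0811]), array([ 0.5789, -0.1437])]
origin [ 0.5785 -0.0087]
[0.045, 0.05, 0.0025] [[575.185  199.3844]]
[0.045, -0.05, 0.0025] [[556.6617 369.9443]]
[-0.045, 0.05, 0.042] [[410.4095 202.5728]]
[-0.045, -0.05, 0.042] [[407.7616 411.8072]]
```

Emit:
{"method": "move_arm", "body": {"targets": [{"hand":0.0,"linear":[0.002,0,0.03],"delta_rot":[0,0,-0.004]},{"hand":0.0,"linear":[0.002,0,0.055],"delta_rot":[0,0,-0.004]},{"hand":0.0,"linear":[0.002,0,0.07],"delta_rot":[0,0,-0.004]},{"hand":0.0,"linear":[0.002,0,0.077],"delta_rot":[0,0,-0.004]},{"hand":0.0,"linear":[0.002,0,0.078],"delta_rot":[0,0,-0.004]},{"hand":0.0,"linear":[0.002,0,0.078],"delta_rot":[0,0,-0.004]}]}}

```text
clock: 6.82
tool_pos: [0.5824, 0.0448, 0.1069]
tool_rot: [-180.0, -0.1, -1.4]
contact_force: [-0.2, -0.5, -2.5]
width: 0.0178
grasp_force: 59.3
```

Emit:
{"method": "move_arm", "body": {"targets": [{"hand":0.0,"linear":[0,0.004,-0.003],"delta_rot":[0.035,0,0.007]},{"hand":0.0,"linear":[0,0.008,-0.002],"delta_rot":[0.035,0,0.007]},{"hand":0.0,"linear":[0,0.016,-0.0015],"delta_rot":[0.035,0,0.007]},{"hand":0.0,"linear":[0,0.024,-0.0015],"delta_rot":[0.035,0,0.007]},{"hand":0.0,"linear":[0,0.032,-0.0015],"delta_rot":[0.035,0,0.007]},{"hand":0.0,"linear":[0,0.04,-0.0015],"delta_rot":[0.035,0,0.007]},{"hand":0.0,"linear":[0,0.048,-0.0015],"delta_rot":[0.035,0,0.007]},{"hand":0.0,"linear":[0,0.056,-0.0015],"delta_rot":[0.035,0,0.007]},{"hand":0.0,"linear":[0,0.062,-0.0015],"delta_rot":[0.035,0,0.007]},{"hand":0.0,"linear":[0,0.062,-0.0015],"delta_rot":[0.035,0,0.007]}]}}

```text
clock: 8.07
tool_pos: [0.582, -0.0173, 0.1093]
tool_rot: [-178.0, -0.2, -1.8]
contact_force: [2.1, 3.5, 11.2]
width: 0.0177
grasp_force: 61.0
```

```bash
python3 - <<'E'
from h import *
c=get_calibration("wrist");a=grab_frame("wrist")
import pickle;pickle.dump(c,open("w3.pkl","wb"))
im=cv2.resize(a[:,:,::-1],(768,576),interpolation=cv2.INTER_CUBIC)
cv2.imwrite("pics/w3.png",im)
o=observe();print(o["tool_pos"],o["tool_rot"],o["width"],o["clock"])
E
```

```text
[ 0.58202873 -0.01720772  0.10930474] [-178.02828233   -0.1809251    -1.77596303] 0.01762694746023656 8.125
```

View pics/w3.png

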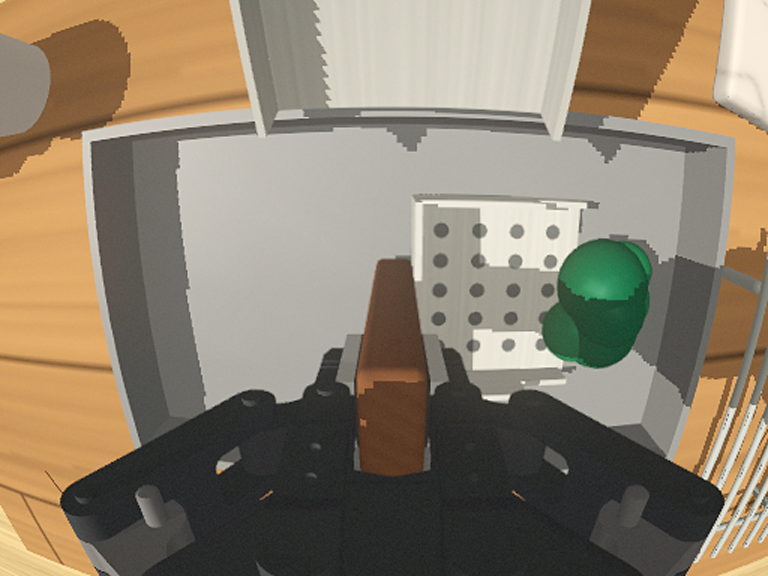

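Picture: the nodule (545–650, 238–367) is ahead of the lip and between the cheeks, nearly at the end wall. I'll drive it against the wall and run under it.

Emit:
{"method": "move_arm", "body": {"targets": [{"hand":0.0,"linear":[-0.003,0.006,0.0],"delta_rot":[0,0,0]},{"hand":0.0,"linear":[-0.006,0.012,0.0],"delta_rot":[0,0,0]},{"hand":0.0,"linear":[-0.008,0.018,0.0],"delta_rot":[0,0,0]},{"hand":0.0,"linear":[-0.008,0.023,0.0],"delta_rot":[0,0,0]},{"hand":0.0,"linear":[-0.008,0.028,0.0],"delta_rot":[0,0,0]},{"hand":0.0,"linear":[-0.008,0.033,0.0],"delta_rot":[0,0,0]},{"hand":0.0,"linear":[-0.008,0.038,0.0],"delta_rot":[0,0,0]},{"hand":0.0,"linear":[-0.008,0.042,0.0],"delta_rot":[0,0,0]},{"hand":0.0,"linear":[-0.008,0.045,0.0],"delta_rot":[0,0,0]},{"hand":0.0,"linear":[-0.008,0.045,0.0],"delta_rot":[0,0,0]}]}}

```text
clock: 9.38
tool_pos: [0.574, -0.0601, 0.1091]
tool_rot: [-178.0, -0.3, -1.7]
contact_force: [1.6, 10.7, 25.1]
width: 0.0173
grasp_force: 62.9
```

```bash
python3 - <<'E'
from h import *
c=get_calibration("wrist");a=grab_frame("wrist")
im=cv2.resize(a[:,:,::-1],(768,576),interpolation=cv2.INTER_CUBIC)
cv2.imwrite("pics/w4.png",im)
o=observe();print(o["tool_pos"],o["tool_rot"],o["contact_force"],o["width"],o["clock"])
E
```

```text
[ 0.57403768 -0.06007063  0.10908095] [-177.95424782   -0.34128594   -1.68087629] [ 0.56532997 12.0372505  25.79212482] 0.017425292296247064 9.425
```

View pics/w4.png

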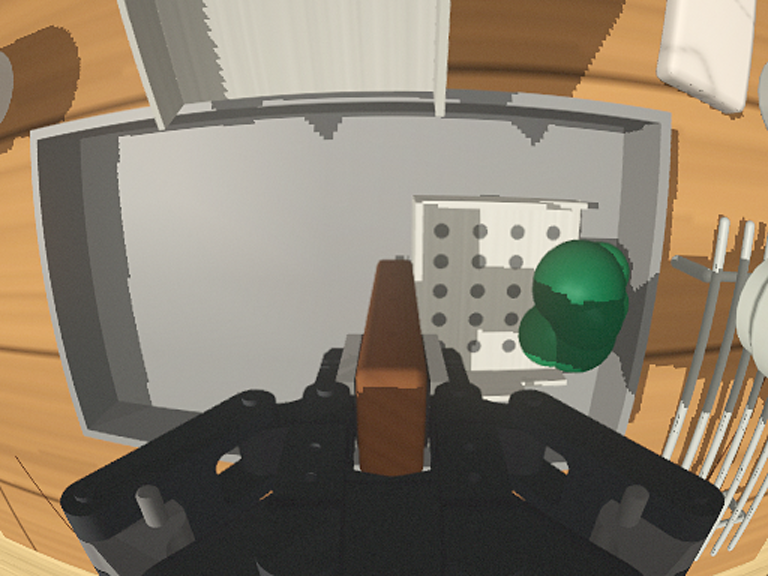

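The nodule rides up over the lip (left edge 520–535) against the end wall at about column 625, with some 28 mm still to run.

Emit:
{"method": "move_arm", "body": {"targets": [{"hand":0.0,"linear":[-0.001,0.006,0.0],"delta_rot":[0,0,0]},{"hand":0.0,"linear":[-0.002,0.011,0.0],"delta_rot":[0,0,0]},{"hand":0.0,"linear":[-0.004,0.016,0.0],"delta_rot":[0,0,0]},{"hand":0.0,"linear":[-0.006,0.021,0.0],"delta_rot":[0,0,0]},{"hand":0.0,"linear":[-0.006,0.025,0.0],"delta_rot":[0,0,0]},{"hand":0.0,"linear":[-0.006,0.028,0.0],"delta_rot":[0,0,0]},{"hand":0.0,"linear":[-0.006,0.028,0.0],"delta_rot":[0,0,0]}]}}

```text
clock: 10.3
tool_pos: [0.5684, -0.0852, 0.1093]
tool_rot: [-177.8, -0.5, -1.6]
contact_force: [-0.3, 26.1, 40.7]
width: 0.0175
grasp_force: 65.2
```

Emit:
{"method": "move_arm", "body": {"targets": [{"hand":0.0,"linear":[0,-0.005,0.001],"delta_rot":[-0.035,0,0.003]},{"hand":0.0,"linear":[0,-0.006,0.001],"delta_rot":[-0.035,0,0.003]},{"hand":0.0,"linear":[-0.004,-0.006,0.001],"delta_rot":[-0.035,0,0.003]},{"hand":0.0,"linear":[-0.008,-0.006,0.001],"delta_rot":[-0.035,0,0.003]},{"hand":0.0,"linear":[-0.012,-0.006,0.001],"delta_rot":[-0.035,0,0.003]},{"hand":0.0,"linear":[-0.016,-0.006,0.001],"delta_rot":[-0.035,0,0.003]},{"hand":0.0,"linear":[-0.02,-0.006,0.001],"delta_rot":[-0.035,0,0.003]},{"hand":0.0,"linear":[-0.024,-0.006,0.001],"delta_rot":[-0.035,0,0.003]},{"hand":0.0,"linear":[-0.028,-0.005,0.001],"delta_rot":[-0.035,0,0.003]},{"hand":0.0,"linear":[-0.028,-0.004,0.001],"delta_rot":[-0.035,0,0.003]},{"hand":0.0,"linear":[-0.028,-0.003,0.001],"delta_rot":[-0.035,0,0.003]}]}}

```text
clock: 11.68
tool_pos: [0.5412, -0.0823, 0.1073]
tool_rot: [-179.8, -0.5, -1.8]
contact_force: [10.4, 22.8, 20.3]
width: 0.0173
grasp_force: 62.6
```

```bash
python3 - <<'E'
from h import *
a=grab_frame("wrist")
im=cv2.resize(a[:,:,::-1],(768,576),interpolation=cv2.INTER_CUBIC)
cv2.imwrite("pics/w5.png",im)
o=observe();print(o["tool_pos"],o["tool_rot"],o["contact_force"],o["width"],o["clock"])
E
```

```text
[ 0.54117184 -0.0822599   0.1073361 ] [-179.83834212   -0.52624568   -1.78203321] [11.00605166 20.42765905 19.40106945] 0.017266156919770643 11.725
```

View pics/w5.png

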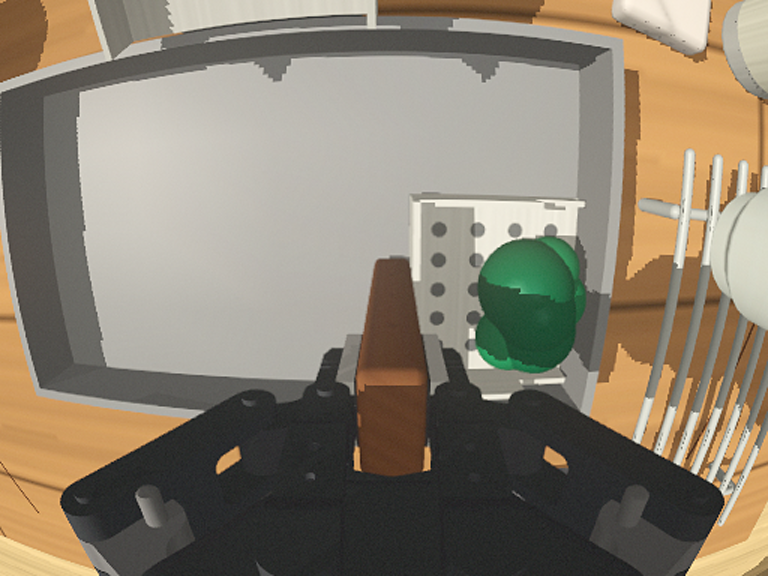

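Picture: the nodule (478–585, 237–372) is wholly on the pan, in the corner by the end and near walls. I nudge a little further, then lift with the lip slightly up.

Emit:
{"method": "move_arm", "body": {"targets": [{"hand":0.0,"linear":[-0.003,0,0.0],"delta_rot":[0,0,0]},{"hand":0.0,"linear":[-0.004,0,0.0],"delta_rot":[0,0,0]},{"hand":0.0,"linear":[-0.004,-0.001,-0.001],"delta_rot":[0,0,0]},{"hand":0.0,"linear":[-0.002,-0.006,-0.003],"delta_rot":[-0.025,0,0]},{"hand":0.0,"linear":[0.001,-0.011,-0.006],"delta_rot":[-0.05,0,0]},{"hand":0.0,"linear":[0.001,-0.014,-0.01],"delta_rot":[-0.08,0,0]},{"hand":0.0,"linear":[0.001,-0.015,-0.016],"delta_rot":[-0.08,0,0]},{"hand":0.0,"linear":[0.001,-0.015,-0.026],"delta_rot":[-0.08,0,0]},{"hand":0.0,"linear":[0.001,-0.015,-0.036],"delta_rot":[-0.08,0,0]},{"hand":0.0,"linear":[0.001,-0.015,-0.048],"delta_rot":[-0.08,0,0]},{"hand":0.0,"linear":[0.001,-0.015,-0.06],"delta_rot":[-0.08,0,0]},{"hand":0.0,"linear":[0.001,-0.015,-0.072],"delta_rot":[-0.08,0,0]},{"hand":0.0,"linear":[0.001,-0.015,-0.08],"delta_rot":[-0.08,0,0]},{"hand":0.0,"linear":[0.001,-0.015,-0.08],"delta_rot":[-0.08,0,0]}]}}

```text
clock: 13.48
tool_pos: [0.5382, -0.0709, 0.185]
tool_rot: [175.4, -0.0, -2.0]
contact_force: [0.8, -0.1, -5.2]
width: 0.0172
grasp_force: 59.4
```

```bash
python3 - <<'E'
from h import *
a=grab_frame("wrist")
im=cv2.resize(a[:,:,::-1],(768,576),interpolation=cv2.INTER_CUBIC)
cv2.imwrite("pics/w6.png",im)
o=observe();print(o["tool_pos"],o["tool_rot"],o["contact_force"],o["width"],o["clock"])
go([.445,-.12,.187],[-176,0,-1.8]); go([.432,-.236,.187],[-176,0,-1.8])
E
```

```text
[ 0.53794306 -0.0709372   0.18446247] [ 1.75418091e+02 -3.92610300e-03 -1.96661660e+00] [ 0.560374    0.58402429 -5.07961425] 0.01759968595604689 13.525
lin [-0.0912  0.0523  0.0016] rot [ 1.498e-01 -1.000e-04 -2.900e-03]
lin [-0.1002  0.1683  0.0109] rot [ 1.498e-01 -1.000e-04 -2.900e-03]
```

View pics/w6.png

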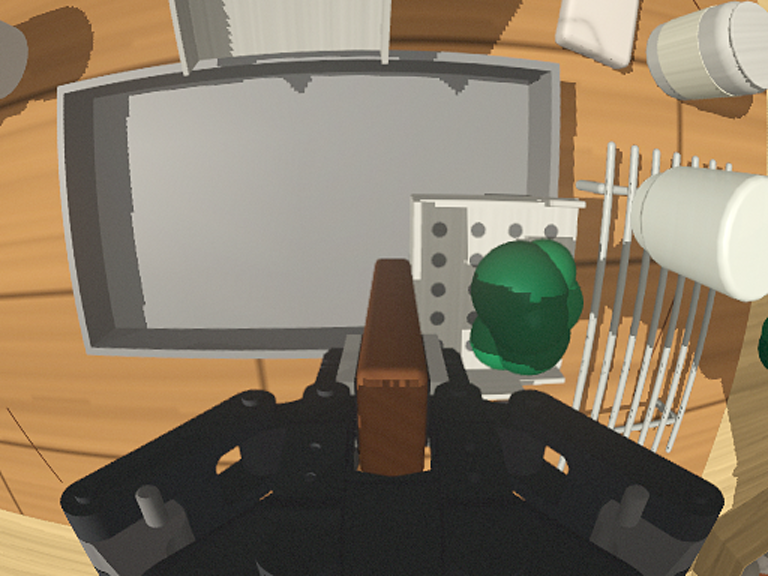

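Picture: the nodule (470–582, 238–375) rests in the lifted scoop, the jar is at (705,235) and the rack's bare part lies below it. Now I carry it over.

Emit:
{"method": "move_arm", "body": {"targets": [{"hand":0.0,"linear":[-0.008,0.004,0.0],"delta_rot":[0,0,0]},{"hand":0.0,"linear":[-0.021,0.011,0.0],"delta_rot":[0,0,0]},{"hand":0.0,"linear":[-0.036,0.02,0.001],"delta_rot":[0,0,0]},{"hand":0.0,"linear":[-0.052,0.029,0.001],"delta_rot":[0,0,0]},{"hand":0.0,"linear":[-0.068,0.038,0.002],"delta_rot":[0,0,0]},{"hand":0.0,"linear":[-0.082,0.047,0.002],"delta_rot":[0,0,0]},{"hand":0.0,"linear":[-0.091,0.058,0.003],"delta_rot":[0,0,0]},{"hand":0.0,"linear":[-0.096,0.072,0.004],"delta_rot":[0,0,0]},{"hand":0.0,"linear":[-0.098,0.088,0.005],"delta_rot":[0,0,0]},{"hand":0.0,"linear":[-0.099,0.104,0.006],"delta_rot":[0,0,0]},{"hand":0.0,"linear":[-0.1,0.12,0.007],"delta_rot":[0,0,0]},{"hand":0.0,"linear":[-0.1,0.136,0.008],"delta_rot":[0,0,0]},{"hand":0.0,"linear":[-0.1,0.15,0.009],"delta_rot":[0,0,0]},{"hand":0.0,"linear":[-0.1,0.16,0.01],"delta_rot":[0,0,0]},{"hand":0.0,"linear":[-0.1,0.166,0.011],"delta_rot":[0,0,0]},{"hand":0.0,"linear":[-0.1,0.168,0.011],"delta_rot":[0,0,0]},{"hand":0.0,"linear":[-0.1,0.168,0.011],"delta_rot":[0,0,0]}]}}

```text
clock: 15.65
tool_pos: [0.4323, -0.2355, 0.1868]
tool_rot: [175.4, 0.0, -1.9]
contact_force: [-1.1, -0.9, -4.6]
width: 0.0173
grasp_force: 59.5
```

```bash
python3 - <<'E'
from h import *
import pickle
c=get_calibration("wrist");pickle.dump(c,open("w7.pkl","wb"));a=grab_frame("wrist")
im=cv2.resize(a[:,:,::-1],(768,576),interpolation=cv2.INTER_CUBIC)
cv2.imwrite("pics/w7.png",im)
o=observe();print(o["tool_pos"],o["tool_rot"],o["contact_force"],o["width"],o["clock"])
go([.432,-.236,.15],[180,0,-2]);
for y in(.0,):
  print([unproj(p,.063) for p in((326,165),(366,165))])
E
```

```text
[ 0.43227658 -0.23539599  0.18686184] [ 1.75426560e+02  1.14434424e-02 -1.93681639e+00] [-0.64433739 -0.2337303  -4.75941189] 0.017417855437655023 15.7
lin [-0.0002 -0.0023  0.0368] rot [0.0798 0.0002 0.0011]
[array([ 0.60751622, -0.22964454,  0.063     ]), array([ 0.60567157, -0.3617048 ,  0.063     ])]
```

View pics/w7.png

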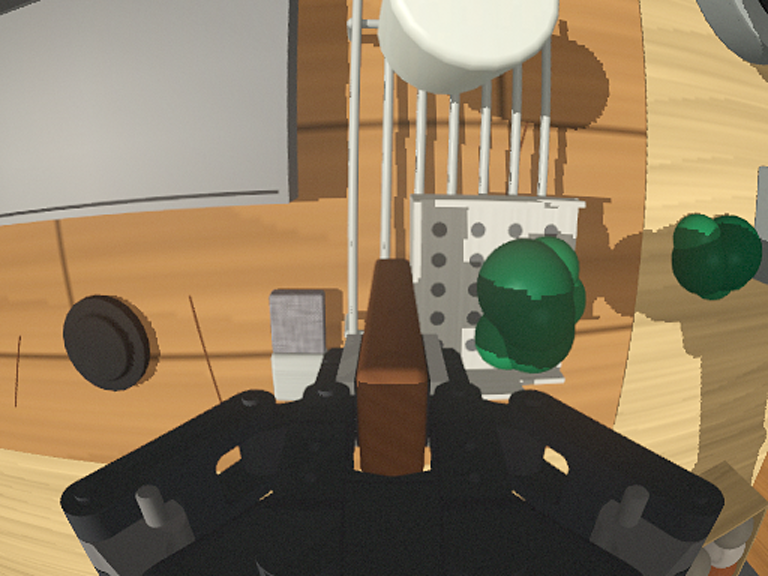

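Picture: the scoop with the nodule is over the bare part of the rack, the jar is at (470,40), the outer rods are at (352,170) and (544,170), and the brush is at (297,340). I check the rack's y before lowering.

```bash
python3 - <<'E'
from h import *
import pickle
c=pickle.load(open("w7.pkl","rb"))
print([locw(np.array(p)/1.5,c,.063) for p in((352,170),(544,170),(354,300),(470,93))])
E
```

```text
[array([ 0.49399602, -0.22483841]), array([ 0.49222446, -0.34550536]), array([ 0.41340518, -0.22189801]), array([ 0.53954756, -0.29734197])]
```

Emit:
{"method": "move_arm", "body": {"targets": [{"hand":0.0,"linear":[0,-0.003,0.006],"delta_rot":[0.02,0,0.001]},{"hand":0.0,"linear":[0,-0.005,0.013],"delta_rot":[0.04,0,0.001]},{"hand":0.0,"linear":[0,-0.007,0.02],"delta_rot":[0.06,0,0.001]},{"hand":0.0,"linear":[0,-0.007,0.027],"delta_rot":[0.08,0,0.001]},{"hand":0.0,"linear":[0,-0.007,0.032],"delta_rot":[0.08,0,0.001]},{"hand":0.0,"linear":[0,-0.007,0.036],"delta_rot":[0.08,0,0.001]},{"hand":0.0,"linear":[0,-0.007,0.038],"delta_rot":[0.08,0,0.001]},{"hand":0.0,"linear":[0,-0.007,0.039],"delta_rot":[0.08,0,0.001]},{"hand":0.0,"linear":[0,-0.007,0.039],"delta_rot":[0.08,0,0.001]}]}}

```text
clock: 16.82
tool_pos: [0.4324, -0.2318, 0.1475]
tool_rot: [180.0, -0.0, -2.0]
contact_force: [0.1, -0.2, -3.1]
width: 0.0174
grasp_force: 59.4
```

Emit:
{"method": "move_arm", "body": {"targets": [{"hand":0.0,"linear":[0,0,0.001],"delta_rot":[0,0,0]},{"hand":0.0,"linear":[0,0,0.001],"delta_rot":[0,0,0]},{"hand":0.0,"linear":[0,0,0.001],"delta_rot":[0,0,0]}]}}

```text
clock: 17.2
tool_pos: [0.4326, -0.2319, 0.1468]
tool_rot: [180.0, -0.0, -2.0]
contact_force: [-1.7, 1.6, 4.7]
width: 0.0171
grasp_force: 60.5
```

Emit:
{"method": "move_arm", "body": {"targets": [{"hand":0.045,"linear":[0,0,0],"delta_rot":[0,0,0]},{"hand":0.045,"linear":[0,0,0],"delta_rot":[0,0,0]},{"hand":0.045,"linear":[0,0,0],"delta_rot":[0,0,0]},{"hand":0.045,"linear":[0,0,0],"delta_rot":[0,0,0]},{"hand":0.045,"linear":[0,0,-0.02],"delta_rot":[0,0,0]},{"hand":0.045,"linear":[0,0,-0.05],"delta_rot":[0,0,0]},{"hand":0.045,"linear":[0,0,-0.09],"delta_rot":[0,0,0]},{"hand":0.045,"linear":[0,0,-0.14],"delta_rot":[0,0,0]},{"hand":0.045,"linear":[0,0,-0.14],"delta_rot":[0,0,0]},{"hand":0.045,"linear":[0,0,-0.14],"delta_rot":[0,0,0]}]}}

```text
clock: 18.45
tool_pos: [0.4322, -0.2318, 0.2862]
tool_rot: [-180.0, 0.0, -2.0]
contact_force: [0.6, -0.3, -0.2]
width: 0.0451
grasp_force: 0.0
```

```bash
python3 - <<'E'
from h import *
a=grab_frame("wrist");b=grab_frame("scene")
im=np.hstack([cv2.resize(a[:,:,::-1],(400,300)),cv2.resize(b[170:290,90:250,::-1],(400,300),interpolation=cv2.INTER_CUBIC)])
cv2.imwrite("pics/w8.png",im)
o=observe();print(o["tool_pos"],o["contact_force"],o["width"],o["clock"])
E
```

```text
[ 0.43186398 -0.23166596  0.28540438] [-0.1808101  -0.71520241  0.16702836] 0.045065675428154574 18.55
```

View pics/w8.png

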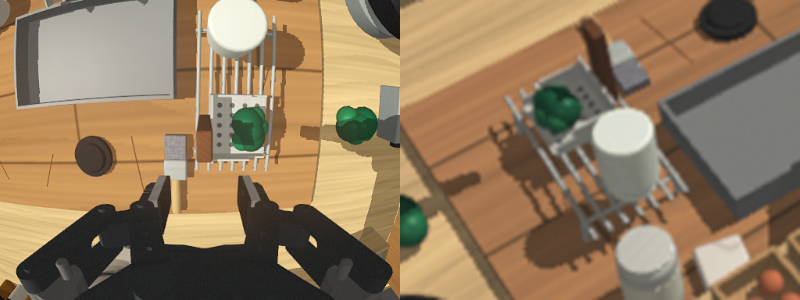

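The scoop stands level on the rack at (240,127) with the nodule in it at (248,130). The jar is untouched and the gripper is clear, so I hand it in.

```bash
python3 -c "
from rig import *
print(close_job())"
```

```text
the job is handed in; nothing more can be done
None
```

The job is handed in at about 18.5 s: the nodule was scooped in the tray's right-hand corner and the scoop stands level on the bare part of the rack with it inside, gripper clear and jar and bystanders untouched as far as the pictures show; no verdict came back.

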